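Start the clamp screw of a circuit-board holder

TASK

Start the black-knobbed clamp screw of the circuit-board holder in its thread: without lifting it out of the boss, turn it backward (counterclockwise from above) until it drops into the thread, then turn it forward (clockwise) one full turn, regripping as needed. Finish while still gripping the knob, with the screw standing started like this and its foot clear of the circuit board; leave the multimeter, battery pack and bit case where they are.

Things in the scene. Friction and masses are not known exactly. Their poses are not given: they have to be found in the camera images.
- screw_grip (a point): Centre of the screw's black knob: upright cylinder 32 mm in diameter, 30 mm tall (any grasp yaw), with a pale bar on top along x. z up along the screw. Above the boss's top it is 58 mm at the start (lugs on flat lands), 52 mm after the drop, 31 mm one turn later. The thread is right-handed with a lead of 21 mm per turn: the hand should go down with the screw as it turns.
- screw: The loose clamp screw, 100 mm long, about 160 g; origin at its foot, 85 mm below the knob's centre. Steel neck 19 mm and shank 22.6 mm in diameter, three small lugs. From the start, forward runs against a stop; 20 to 80 degrees backward brings the lugs over the thread entries and it falls 6 mm by its weight or a light push, if the grip lets it. A stop then bars turning back further.
- boss_top (a point): Centre of the top face of the threaded boss, z up: upright aluminium tube, 46 mm outer diameter, 42 mm long, its top 84 mm above the mat. Three stops in its mouth stand 4 mm proud. About 1.3 mm axial play in the thread; it turns easily and the screw stays where it is left when released. The foot meets the board about 1.45 turns after the drop.
- holder: The circuit-board holder, fixed: steel base 90 (its x) x 170 (its y) x 12 mm, bridge along its y, 76 mm high, with the threaded boss in its middle. Origin at the centre of the base's underside, under the boss.
- circuit_board: Blue circuit board 66 x 96 x 2 mm lying under the bridge of the holder, fixed; origin at the centre of its underside, 18 mm above the mat.
- multimeter: Yellow and black multimeter lying flat, 175 (its x) x 85 x 42 mm; origin at the centre of its underside. Bystander.
- battery: Orange battery pack, 75 (its x) x 36 x 28 mm; origin at the centre of its underside. Bystander.
- bit_case: Open black case with orange bit holders, 100 (its x) x 130 x 28 mm; origin at the centre of its underside. Bystander.
Mind the look-alikes: they are no part of the job. There is more than one size of the screw; the job needs the middle-sized.

How it is judged:
On the way:
1. the screw has been turned back and has dropped into the thread entry (z of screw_grip in the frame of boss_top between 0.0455 and 0.0545 m), for 0.1 s.
At the end, for the whole second after the job is handed in: The screw stands upright (within 5 degrees) and still in the boss, one turn down its thread from the drop (knob centre 26.2 to 37.5 mm above the boss's top, that is one turn give or take about a quarter), foot clear of the board, and the fingers still grip it (more than 2 N) (z of screw_grip in the frame of boss_top between 0.0262 and 0.0375 m and horizontal distance between screw_grip and boss_top below 0.006 m and angle between screw's own z axis and vertical below 0.09 rad and contact force between the fingers and screw above 2 N and contact force between screw and circuit_board below 0.5 N and linear speed of screw below 0.02 m/s and angular speed of screw below 0.3 rad/s); the arm keeps its last pose, push and grip.
It fails at once if the screw is lifted out of the boss (more than 12 mm above where it first rested) (z of screw_grip in the frame of boss_top above 0.07 m).
It fails at once if the screw is run down onto the circuit board (contact force between screw and circuit_board above 2 N).
It fails at once if the multimeter is disturbed (moved more than 25 mm) (distance of multimeter from where it was at the start of the episode above 0.025 m).
It fails at once if the battery pack is disturbed (moved more than 25 mm) (distance of battery from where it was at the start of the episode above 0.025 m).
It fails at once if the bit case is disturbed (moved more than 25 mm) (distance of bit_case from where it was at the start of the episode above 0.025 m).
It also fails if it takes over 72 s, if anything falls off the work surface, if the arm or the gripper's body presses on something with over 40 N, if the wrist force passes 120 N, or if a joint passes its speed limit or range.

ROBOT

A 7-joint arm with a two-finger parallel gripper is mounted at the origin on the work surface. World frame = base frame: x ahead of the robot, y to its left, z up, the work surface at z = 0. Lengths are in m, angles in rad, forces in N, time in s.
With the tool pointing down it reaches from about 0.4 to 0.875 m from the base axis. Payload 19.3 kg.
Tool frame: the origin (TCP) lies on the centre line of the jaws, within the pads' length; the fingertips stand 25 mm ahead of it and the grasp point (between the pads) lies 6 mm ahead of it; z points along the fingers, y is the line along which they close (so a half turn about z gives the same grasp; the last joint's range is limited). The gripper opens to 85 mm and grips with 20 to 120 N. Pads are 22 mm wide; open, the fingers measure 114 mm over their backs; the gripper's body (76 mm by 85 mm) begins 54 mm behind the grasp point. The pads swing forward as they close: fully open they stand 13 mm farther back than shut.
Start: joints at [1.243, 0.521, -0.036, 1.599, 0.021, 1.021, -0.113], TCP at [0.159, -0.604, 0.256] pointing down, gripper open.
Joint ranges: [-2.91, 2.91], [-0.3, 2.13], [-1.5, 1.42], [0.17, 2.43], [-1.26, 4.41], [0.16, 1.93], [-2.52, 2.52]. Speed limits (rad/s): [1.89, 1.89, 2.39, 2.39, 3.01, 3.01, 3.01].

INTERFACE

Orientations are given as a unit quaternion [w, x, y, z].
In Python, from rig import status, imaging, job gives the robot as it stands. The module is installed in compiled form; this text tells all that it offers.
- The arm moves only by the tool drive_tool, never from a script. Its argument "rows" is a list of rows, each a list of 7 numbers: the shift along the tool's x, y, z in mm, then the turn, a rotation vector about the tool's x, y, z in degrees, then the finger opening in mm, from 0 to 85.4. A call has 1 to 5 rows; each row shifts and turns the commanded pose from where the row before left it, along the tool's axes as they then stand; what a row does not reach is not made up. A row lasts 1/10 s, in which the tool goes at most 50 mm and 8.59 degrees, less where a joint would pass 70% of its speed; a pose out of reach is approached as far as the arm can. A call is refused whole if a number of a shift passes 50 or a number of a turn 8.59, either way. A call with a gripper value outside its range is refused whole. The fingers move at their own pace and stop on an object; the grip force is fixed at half the most. Time passes only in rows, so rows that do not move let the fingers close. It gives the time, the measured TCP pose, the force, the opening and the grip force at its end, in the units of the state.
- status.state(): the state, without advancing time (a new reading comes with each control period).
- imaging.capture(name): name is "scene" or "side" or "wrist"; returns a dict with "img" (480x640x3 uint8, blue, green, red), "range_z" (480x640 float32, m along the optical axis (not along the pixel's ray), 0 where there is no reading), "mtx" (3x3 intrinsics, pixels), "xyz" and "attitude" of the camera in the world; the wrist camera has in their place "T_tool_cam" (4x4, takes a point from camera to tool coordinates, whose origin is the TCP and whose axes are the flange's). Camera axes: x right, y down, z forward; pixel columns grow to the right and rows downward; lengths in m; the calibration is good to about 2 mm. A picture is of the moment at which its call begins: read the wrist's pose just before it.
- job.hand_in(): hands the job in; it is judged then, once.
The state is a dict: "time_s": time; "joints": joint angles; "joint_velocities": joint speeds; "effort": joint torques, N m; "tcp_pos": TCP position; "eef_rot": TCP orientation; "ft_force": force on the tool from outside, world axes, zero at the start; "ft_torque": the same for the moment, N m; "gripper_width": finger opening in m; "grasp_force": force on a finger pad.
Only numpy, scipy, OpenCV 4.12 (cv2) and the standard library are available. Lean on these libraries where they do the work, as an engineer would, in place of code of your own. Each camera call takes 0.05 s, during which the arm holds its last target. There are 200 camera calls.

## Working session

There is one attempt and no reset: what is moved stays moved. The work goes in short steps, Python scripts to look and compute and a tool call to move; the robot and the scene stay as the last step left them, time stands still between calls to the robot, and variables do not carry over. Pictures are saved under pics/ and viewed, at most 10 in all, crops included, and the job is handed in when it is done.

Besides the shell and the picture viewer there is one more tool, called after "Call:" as name(argument=value, ...) on one line, values as JSON. drive_tool: Moves the arm, as the interface text tells. Its arguments: {"type":"object","properties":{"rows":{"type":"array","items":{"type":"array","items":{"type":"number"}}}},"required":["rows"]}

```bash
mkdir -p pics
cat > h.py <<'E'
import numpy as np,cv2
from rig import status,imaging,job
from scipy.spatial.transform import Rotation as R
def q(a): return R.from_quat(np.roll(a,-1)).as_matrix()
def cam(n):
    s=status.state(); c=imaging.capture(n)
    if n=="wrist":
        T=np.eye(4);T[:3,:3]=q(s["eef_rot"]);T[:3,3]=s["tcp_pos"];T=T@c["T_tool_cam"]
    else:
        T=np.eye(4);a=np.array(c["attitude"]);T[:3,:3]=q(a) if a.size==4 else a.reshape(3,3);T[:3,3]=c["xyz"]
    c["T"]=T;return c
def pts(c):
    z=c["range_z"];v,u=np.indices(z.shape);K=c["mtx"]
    P=np.stack([(u-K[0,2])/K[0,0]*z,(v-K[1,2])/K[1,1]*z,z],-1)
    return P@c["T"][:3,:3].T+c["T"][:3,3]
E
python3 - <<'E'
from h import *
import pickle
s=status.state();print(s)
for n in("scene","side","wrist"):
    c=cam(n);cv2.imwrite(f"pics/{n}0.png",c["img"]);pickle.dump(c,open(n+"0.pkl","wb"));print(n,c["T"].round(3),c.get("attitude"))
E
```

```text
{'time_s': 0.0, 'joints': array([ 1.24279905,  0.52202465, -0.03633877,  1.5999766 ,  0.02117305,
        1.02110124, -0.11280454]), 'joint_velocities': array([ 0.00029864, -0.00013985,  0.00067206,  0.00129194,  0.00070138,
        0.00109723,  0.00036634]), 'effort': array([ 3.03495392e-05, -9.27098823e+01,  1.97974496e+00, -3.69922936e+01,
        1.77159469e-02,  8.20741203e-03,  5.48107198e-05]), 'tcp_pos': array([ 0.15924872, -0.60406331,  0.2557302 ]), 'eef_rot': array([-5.54548719e-04,  9.91705151e-01,  1.28532396e-01, -9.77068864e-05]), 'ft_force': array([-0.20468617, -0.33896482,  0.56678818]), 'ft_torque': array([-0.02673476,  0.00939969, -0.02905065]), 'grasp_force': 0.0, 'gripper_width': 0.08560489042408788}
scene [[-0.349  0.733 -0.584  1.255]
 [ 0.937  0.269 -0.224  0.254]
 [-0.007 -0.625 -0.781  0.978]
 [ 0.     0.     0.     1.   ]] [-0.18618131  0.53911294  0.77434916 -0.27400205]
side [[-0.696 -0.5    0.515  0.172]
 [-0.717  0.502 -0.483  0.449]
 [-0.017 -0.706 -0.708  0.736]
 [ 0.     0.     0.     1.   ]] [ 0.1558981  -0.35704675  0.85234363 -0.34888929]
wrist [[ 0.255 -0.933 -0.253  0.223]
 [-0.967 -0.246 -0.065 -0.587]
 [-0.002  0.261 -0.965  0.374]
 [ 0.     0.     0.     1.   ]] None
```

View pics/scene0.png

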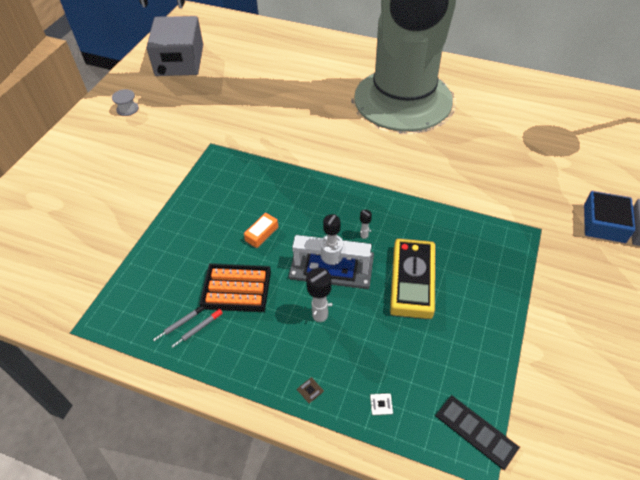

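View pics/side0.png

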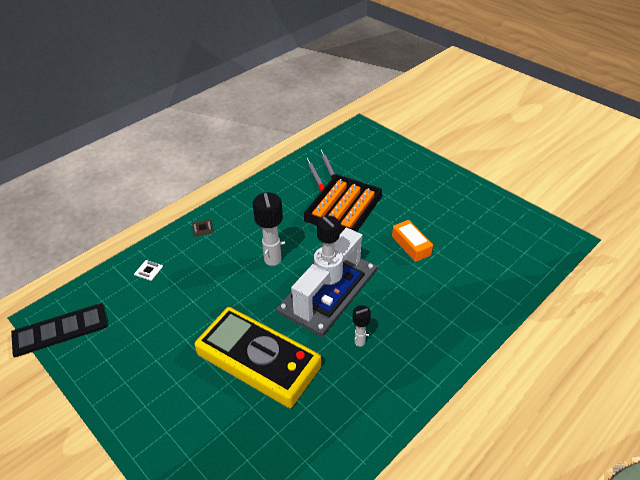

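Candidates in the scene view are the knob in the boss (332,224), the large loose screw (319,284) and the small loose screw (365,216). In the side view they are at (329,229), (267,210) and (361,317). I choose the one in the boss, which is the middle size.

Run:
```python
from h import *
import pickle
out=[]
for n,(u,v) in(("scene",(332,225)),("side",(329,229))):
    c=pickle.load(open(n+"0.pkl","rb"));P=pts(c);im=c["img"]
    w=35;a=im[v-w:v+w,u-w:u+w];out.append(cv2.resize(a,(400,400),interpolation=cv2.INTER_CUBIC))
    p=P[v-14:v+14,u-12:u+12].reshape(-1,3);g=im[v-14:v+14,u-12:u+12].reshape(-1,3).max(1)
    m=(p[:,2]>.1);p=p[m];print(n,"zmax",np.percentile(p[:,2],[50,90,98]))
    zt=np.percentile(p[:,2],95);t=p[p[:,2]>zt-.006];print("top",t.mean(0),t.min(0),t.max(0),len(t))
    k=p[(p[:,2]>zt-.03)];A=np.c_[2*k[:,:2],np.ones(len(k))]
    print("side/all",k.min(0),k.max(0))
cv2.imwrite("pics/crop0.png",np.hstack(out))
```

```text
scene zmax [0.15541562 0.16034065 0.16191278]
top [0.61142012 0.01606519 0.16317128] [ 0.59096818 -0.00216896  0.155178  ] [1.25495428 0.2543178  0.97849544] 187
side/all [ 0.59096818 -0.00216896  0.13146239] [1.25495428 0.2543178  0.97849544]
side zmax [0.15593617 0.16015809 0.16145507]
top [0.59662429 0.02047235 0.16824659] [ 0.17215204 -0.00554337  0.1548742 ] [0.62225293 0.44856128 0.73642624] 301
side/all [ 0.17215204 -0.00554337  0.13083307] [0.62225293 0.44856128 0.73642624]
```

View pics/crop0.png

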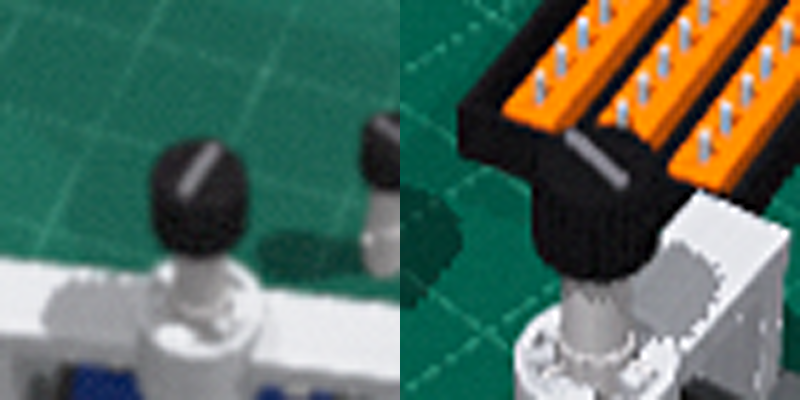

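The crop shows the chosen knob standing in the boss, with the bar centre at scene (332,220) and side (328.5,221.7). Next I triangulate it.

Run:
```python
from h import *
import pickle
C=[(pickle.load(open(n+"0.pkl","rb")),p) for n,p in(("scene",(332,219.8)),("side",(328.5,221.7)))]
A=[];b=[]
for c,(u,v) in C:
    d=c["T"][:3,:3]@np.linalg.inv(c["mtx"])@[u,v,1];d/=np.linalg.norm(d);M=np.eye(3)-np.outer(d,d);A.append(M);b.append(M@c["T"][:3,3])
    P=pts(c)[int(v)-2:int(v)+3,int(u)-2:int(u)+3].reshape(-1,3);print("depth",np.median(P,0))
p=np.linalg.lstsq(np.vstack(A),np.hstack(b),rcond=None)[0];print("tri",p)
# knob ring: points z .135-.15 
for c,_ in C:
    P=pts(c).reshape(-1,3);m=(abs(P[:,0]-p[0])<.03)&(abs(P[:,1]-p[1])<.03)&(P[:,2]>.131)&(P[:,2]<.15);k=P[m]
    from scipy.optimize import least_squares
    f=least_squares(lambda x:np.hypot(k[:,0]-x[0],k[:,1]-x[1])-.016,p[:2],loss="soft_l1",f_scale=.001);print("circ",f.x,len(k))
    m=(abs(P[:,0]-p[0])<.023)&(abs(P[:,1]-p[1])<.023)&(P[:,2]<.095)&(P[:,2]>.075);k=P[m];print("boss z",np.percentile(k[:,2],[20,50,80]))
    m=(abs(P[:,0]-p[0])<.05)&(abs(P[:,1]-p[1])<.1)&(P[:,2]<.082)&(P[:,2]>.07);k=P[m];print("bridge",k.mean(0),k.min(0),k.max(0))
s=status.state();t=s["tcp_pos"];r=q(s["eef_rot"]);print(r.round(3));print("tool delta to knob top (mm)",r.T@(p-t)*1000)
```

```text
depth [0.60607998 0.01587233 0.159888  ]
depth [0.60620861 0.01154868 0.16013718]
tri [0.60506824 0.01345036 0.15862374]
circ [0.60632867 0.01442755] 104
boss z [0.08127336 0.08528841 0.08871116]
bridge [0.60983032 0.01641104 0.07735847] [ 0.57654517 -0.06447767  0.07003489] [0.63919042 0.09477486 0.08199372]
circ [0.60548691 0.01147532] 202
boss z [0.08047066 0.08542155 0.08788385]
bridge [0.60033883 0.02195664 0.07742035] [ 0.57427747 -0.06769461  0.07004555] [0.63567072 0.09182101 0.08195134]
[[ 0.967  0.255 -0.   ]
 [ 0.255 -0.967  0.001]
 [-0.    -0.001 -1.   ]]
tool delta to knob top (mm) [ 588.52540454 -483.46985303   97.6365159 ]
```

Call:
drive_tool(rows=[[36, -30, 0, 0, 0, 0, 85], [36, -30, 0, 0, 0, 0, 85], [36, -30, 0, 0, 0, 0, 85], [36, -30, 0, 0, 0, 0, 85], [36, -30, 0, 0, 0, 0, 85]])

```text
time_s: 0.65
tcp_pos: [0.2958, -0.4117, 0.2563]
eef_rot: [0.0, 0.992, 0.128, -0.0]
ft_force: [1.4, -0.1, -0.1]
gripper_width: 0.0852
grasp_force: 0.0
```

Call:
drive_tool(rows=[[36, -30, 0, 0, 0, 0, 85], [36, -30, 0, 0, 0, 0, 85], [36, -30, 0, 0, 0, 0, 85], [36, -30, 0, 0, 0, 0, 85], [36, -30, 0, 0, 0, 0, 85]])

```text
time_s: 1.15
tcp_pos: [0.4317, -0.2208, 0.2564]
eef_rot: [0.0, 0.992, 0.128, 0.0]
ft_force: [0.2, -1.1, -0.7]
gripper_width: 0.0852
grasp_force: 0.0
```

Run:
```python
from h import *
import pickle
s=status.state();print(s["time_s"],s["joints"].round(3),s["tcp_pos"],s["eef_rot"].round(3))
for n,(u,v) in(("scene",(319,284)),("side",(267,210)),("scene",(365,216)),("side",(361,317))):
    P=pts(pickle.load(open(n+"0.pkl","rb")))[v-10:v+11,u-6:u+7].reshape(-1,3);P=P[(P[:,2]<.3)];print(n,np.median(P,0).round(3),P.max(0).round(3))
```

```text
1.15 [ 0.516  0.305 -0.204  1.951  0.078  0.892 -1.042] [ 0.43166146 -0.22080998  0.2563794 ] [0.    0.992 0.128 0.   ]
scene [0.739 0.039 0.137] [0.749 0.051 0.144]
side [0.712 0.041 0.136] [0.732 0.051 0.143]
scene [0.499 0.051 0.062] [0.514 0.065 0.083]
side [0.495 0.055 0.076] [0.526 0.063 0.082]
```

Call:
drive_tool(rows=[[38, -30.4, 0, 0, 0, 0, 85], [38, -30.4, 0, 0, 0, 0, 85], [38, -30.4, 0, 0, 0, 0, 85], [38, -30.4, 0, 0, 0, 0, 85], [38, -30.4, 0, 0, 0, 0, 85]])

```text
time_s: 1.65
tcp_pos: [0.5768, -0.0253, 0.2562]
eef_rot: [0.0, 0.992, 0.128, -0.0]
ft_force: [-0.7, -0.9, -0.4]
gripper_width: 0.0847
grasp_force: 0.0
```

Call:
drive_tool(rows=[[38, -30.4, 0, 0, 0, 0, 85], [0, 0, 0, 0, 0, -8.5, 85], [0, 0, 0, 0, 0, -8.5, 85], [0, 0, 0, 0, 0, -8.5, 85], [0, 0, 0, 0, 0, -8.5, 85]])

```text
time_s: 2.15
tcp_pos: [0.6048, 0.0121, 0.256]
eef_rot: [-0.0, 0.909, 0.416, -0.0]
ft_force: [0.2, 0.4, 0.6]
gripper_width: 0.0851
grasp_force: 0.0
```

Call:
drive_tool(rows=[[0, 0, 0, 0, 0, -8.5, 85], [0, 0, 0, 0, 0, -8.5, 85], [0, 0, 0, 0, 0, -8.5, 85], [0, 0, 0, 0, 0, -8.5, 85], [0, 0, 0, 0, 0, -8.5, 85]])

```text
time_s: 2.65
tcp_pos: [0.6048, 0.0119, 0.2561]
eef_rot: [-0.0, 0.697, 0.717, -0.0]
ft_force: [0.3, -0.2, 0.1]
gripper_width: 0.0852
grasp_force: 0.0
```

Run:
```python
from h import *
s=status.state();print(s["time_s"],s["joints"].round(3),s["tcp_pos"],s["eef_rot"].round(3))
c=cam("wrist");cv2.imwrite("pics/w1.png",c["img"])
P=pts(c).reshape(-1,3);p=np.array([.6055,.0135])
m=(np.hypot(*(P[:,:2]-p).T)<.03)&(P[:,2]>.12)&(P[:,2]<.17);k=P[m];print(len(k),k.min(0),k.max(0))
```

```text
2.65 [ 0.277  0.543 -0.58   1.634  0.33   1.064 -0.37 ] [0.60483224 0.01189037 0.25609817] [-0.     0.697  0.717 -0.   ]
3310 [ 0.5899235  -0.00404559  0.13045192] [0.62357917 0.02994162 0.16312915]
```

View pics/w1.png

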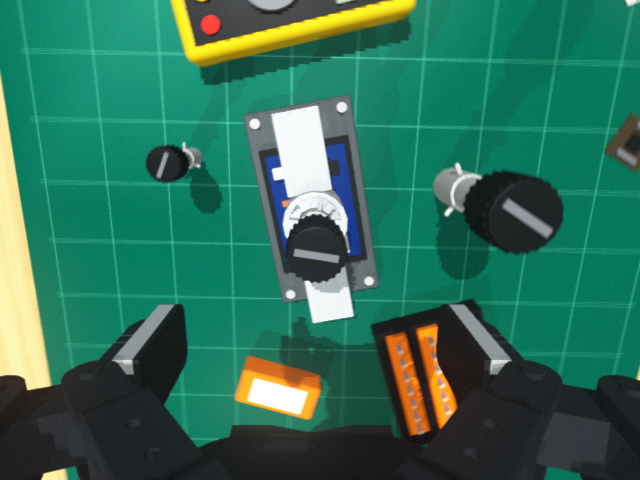

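The wrist view shows the right knob, with its bar at (316,256), the boss under it, and a clear space around it for the fingers. I rotate further to put j7 near the top of its range, then descend.

Call:
drive_tool(rows=[[0, 0, 0, 0, 0, -8.5, 85], [0, 0, 0, 0, 0, -8.5, 85], [0, 0, 0, 0, 0, -8.5, 85], [0, 0, 0, 0, 0, -8.5, 85], [0, 0, 0, 0, 0, -8.5, 85]])

```text
time_s: 3.2
tcp_pos: [0.6048, 0.0119, 0.2561]
eef_rot: [-0.0, 0.391, 0.92, -0.0]
ft_force: [-0.3, 1.0, -0.9]
gripper_width: 0.0848
grasp_force: 0.0
```

Call:
drive_tool(rows=[[0, 0, 0, 0, 0, -8.5, 85], [0, 0, 0, 0, 0, -8.5, 85], [0, 0, 0, 0, 0, -8.5, 85], [0, 0, 0, 0, 0, -8.5, 85], [0, 0, 0, 0, 0, 0, 85]])

```text
time_s: 3.7
tcp_pos: [0.6048, 0.0118, 0.2559]
eef_rot: [-0.0, 0.107, 0.994, 0.0]
ft_force: [-0.1, -1.0, 0.1]
gripper_width: 0.0851
grasp_force: 0.0
```

Run:
```python
from h import *
s=status.state();print(s["time_s"],s["joints"].round(3),s["tcp_pos"],s["eef_rot"].round(3))
c=cam("wrist")
P=pts(c).reshape(-1,3);p=np.array([.6055,.0135])
m=(np.hypot(*(P[:,:2]-p).T)<.03)&(P[:,2]>.135)&(P[:,2]<.17);k=P[m];lo,hi=np.percentile(k,[1,99],axis=0);print(lo,hi)
print((q(s["eef_rot"]).T@(np.r_[(lo+hi)[:2]/2,.148]-s["tcp_pos"])*1000).round(1))
print((q(s["eef_rot"]).T@(np.r_[.6060,.0132,.148]-s["tcp_pos"])*1000).round(1))
```

```text
3.7 [ 0.465  0.628 -0.891  1.624  0.524  1.147  0.802] [0.6048     0.01181363 0.25587477] [-0.     0.107  0.994  0.   ]
[ 0.5899165  -0.00241548  0.13692252] [0.62108852 0.02876476 0.16184691]
[ -0.5   1.5 107.9]
[ -1.    1.6 107.9]
```

Call:
drive_tool(rows=[[-0.5, 1.5, 25, 0, 0, 0, 85], [0, 0, 25, 0, 0, 0, 85], [0, 0, 25, 0, 0, 0, 85], [0, 0, 20, 0, 0, 0, 85], [0, 0, 13, 0, 0, 0, 85]])

```text
time_s: 4.25
tcp_pos: [0.6053, 0.0133, 0.1469]
eef_rot: [-0.001, 0.109, 0.994, -0.0]
ft_force: [0.5, -0.1, 0.3]
gripper_width: 0.0851
grasp_force: 0.0
```

Call:
drive_tool(rows=[[0, 0, 0, 0, 0, 0, 28], [0, 0, 0, 0, 0, 0, 28], [0, 0, 0, 0, 0, 0, 28], [0, 0, 0, 0, 0, 0, 28], [0, 0, 0, 0, 0, 0, 28]])

```text
time_s: 4.75
tcp_pos: [0.6062, 0.0135, 0.1492]
eef_rot: [0.001, 0.107, 0.994, 0.0]
ft_force: [0.3, -0.0, 7.1]
gripper_width: 0.0308
grasp_force: 59.0
```

Run:
```python
from h import *
s=status.state();print(s["time_s"],s["joints"].round(3),s["tcp_pos"],s["ft_force"],s["ft_torque"],s["grasp_force"],s["gripper_width"])
a=[cam("side")["img"][175:255,270:370],cam("scene")["img"][185:265,282:382]]
cv2.imwrite("pics/g1.png",np.hstack([cv2.resize(i,(400,320),interpolation=cv2.INTER_CUBIC) for i in a]))
```

```text
4.75 [ 0.412  0.747 -0.813  1.714  0.643  0.967  0.709] [0.60622711 0.01348923 0.14919636] [ 0.31300295 -0.02448997  7.14576125] [0.11035401 0.05440818 0.02708083] 59.016183614730835 0.030812897819033472
```

View pics/g1.png

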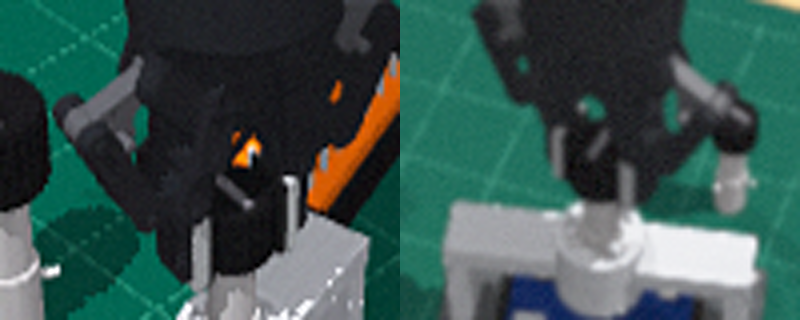

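The knob is gripped, with an opening of 30.8 mm and a light downward push. Now I turn back.

Call:
drive_tool(rows=[[0, 0, 0, 0, 0, -6, 28], [0, 0, 0, 0, 0, -6, 28], [0, 0, 0, 0, 0, -6, 28], [0, 0, 0.5, 0, 0, -6, 28], [0, 0, 0.5, 0, 0, -6, 28]])

```text
time_s: 5.35
tcp_pos: [0.6068, 0.0128, 0.1489]
eef_rot: [0.001, -0.156, 0.988, -0.001]
ft_force: [-0.8, -4.5, 21.8]
gripper_width: 0.0304
grasp_force: 60.7
```

Call:
drive_tool(rows=[[0, 0, 1, 0, 0, -5, 28], [0, 0, 1, 0, 0, -5, 28], [0, 0, 0, 0, 0, 0, 28]])

```text
time_s: 5.65
tcp_pos: [0.6075, 0.0126, 0.1483]
eef_rot: [0.002, -0.241, 0.971, -0.001]
ft_force: [-5.4, -7.6, 40.9]
gripper_width: 0.0306
grasp_force: 62.9
```

Run:
```python
from h import *
s=status.state();print(s["time_s"],s["joints"].round(3),s["tcp_pos"],s["ft_force"],s["ft_torque"],s["grasp_force"],s["gripper_width"])
```

```text
5.65 [ 0.495  0.81  -0.963  1.709  0.765  1.04   1.321] [0.6075195  0.01260802 0.14826972] [-5.38883794 -7.60747771 40.91586782] [-1.69489481  1.15743896  0.20493962] 62.87829637527466 0.030550632069393725
```

Call:
drive_tool(rows=[[0, 0, -1.5, 0, 0, 0, 28], [0, 0, 0, 0, 0, -5, 28], [0, 0, 0, 0, 0, -5, 28], [0, 0, 0, 0, 0, 0, 28]])

```text
time_s: 6.05
tcp_pos: [0.6072, 0.0125, 0.1487]
eef_rot: [0.001, -0.325, 0.946, -0.001]
ft_force: [-0.2, -5.9, 23.3]
gripper_width: 0.0307
grasp_force: 61.3
```

Run:
```python
from h import *
s=status.state();print(s["time_s"],s["joints"].round(3),s["tcp_pos"],s["ft_force"],s["ft_torque"],s["grasp_force"],s["gripper_width"])
a=[cam("side")["img"][175:255,270:370],cam("scene")["img"][185:265,282:382]]
cv2.imwrite("pics/g2.png",np.hstack([cv2.resize(i,(400,320),interpolation=cv2.INTER_CUBIC) for i in a]))
```

```text
6.05 [ 0.513  0.826 -1.     1.708  0.79   1.061  1.478] [0.60716475 0.01250088 0.14872223] [-0.19489267 -5.87045431 23.28398999] [-1.61401986 -0.039147    0.13821941] 61.279059648513794 0.030747645371937943
```

View pics/g2.png

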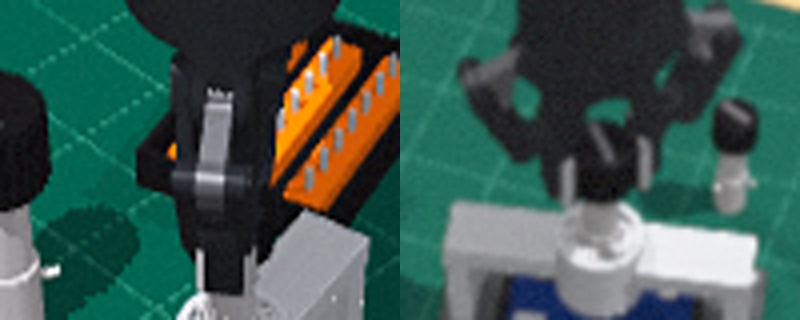

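The scene crop shows the bar turned with the grip, now leaning "\" at (600,140). The lateral force and push are still a bit high, so I ease both and continue.

Call:
drive_tool(rows=[[0.4, -0.5, -0.7, 0, 0, 0, 28], [0, 0, 0, 0, 0, -5, 28], [0, 0, 0, 0, 0, 0, 28]])

```text
time_s: 6.45
tcp_pos: [0.6068, 0.0123, 0.1488]
eef_rot: [0.001, -0.366, 0.931, -0.001]
ft_force: [1.2, -3.4, 12.5]
gripper_width: 0.031
grasp_force: 60.2
```

Call:
drive_tool(rows=[[0, 0, 0, 0, 0, -5, 28], [0, 0, 0, 0, 0, -5, 28], [0, 0, 0, 0, 0, 0, 28]])

```text
time_s: 6.75
tcp_pos: [0.606, 0.0122, 0.1477]
eef_rot: [0.0, -0.445, 0.896, -0.0]
ft_force: [2.1, -2.0, 1.5]
gripper_width: 0.0306
grasp_force: 59.4
```

Run:
```python
from h import *
s=status.state();print(s["time_s"],s["joints"].round(3),s["tcp_pos"],s["ft_force"],s["ft_torque"],s["grasp_force"],s["gripper_width"])
```

```text
6.75 [ 0.539  0.853 -1.051  1.708  0.828  1.092  1.712] [0.60599132 0.01222553 0.14766517] [ 2.1093135  -2.03209992  1.4850933 ] [-0.66758045 -0.50154552  0.07790879] 59.3917840719223 0.030577298082914196
```

The push vanished at about 65°, so the lugs are over the entries. Going down.

Call:
drive_tool(rows=[[0, 0, 1.5, 0, 0, 0, 28], [0, 0, 1.5, 0, 0, 0, 28], [0, 0, 1.5, 0, 0, 0, 28], [0, 0, 0, 0, 0, 0, 28]])

```text
time_s: 7.15
tcp_pos: [0.6059, 0.0123, 0.1429]
eef_rot: [0.0, -0.444, 0.896, -0.0]
ft_force: [3.4, -5.0, 1.2]
gripper_width: 0.0309
grasp_force: 59.4
```

Call:
drive_tool(rows=[[0, 0, 0.5, 0, 0, 0, 28], [0, 0, 0.5, 0, 0, 0, 28], [0, 0, 0, 0, 0, 0, 28]])

```text
time_s: 7.45
tcp_pos: [0.6061, 0.0125, 0.1427]
eef_rot: [0.0, -0.444, 0.896, -0.001]
ft_force: [-0.3, -6.1, 12.6]
gripper_width: 0.0306
grasp_force: 60.8
```

Run:
```python
from h import *
s=status.state();print(s["time_s"],s["joints"].round(3),s["tcp_pos"],s["ft_force"],s["ft_torque"],s["grasp_force"],s["gripper_width"])
```

```text
7.45 [ 0.536  0.858 -1.045  1.711  0.835  1.084  1.705] [0.60609764 0.01247421 0.14267077] [-0.27880812 -6.12974592 12.55697057] [-1.32503203 -0.06255475 -0.02009585] 60.80198407173157 0.03056913236813422
```

The screw dropped 6 mm and is seated. Now forward, going down 0.47 mm per 8°.

Call:
drive_tool(rows=[[0.4, -0.3, -0.5, 0, 0, 0, 28], [0, 0, 0.47, 0, 0, 8, 28], [0, 0, 0.47, 0, 0, 8, 28], [0, 0, 0.47, 0, 0, 8, 28], [0, 0, 0.47, 0, 0, 8, 28]])

```text
time_s: 7.95
tcp_pos: [0.6058, 0.0124, 0.1409]
eef_rot: [0.0, -0.177, 0.984, 0.0]
ft_force: [-1.2, -1.2, 7.4]
gripper_width: 0.0306
grasp_force: 60.1
```

Call:
drive_tool(rows=[[0, 0, 0.47, 0, 0, 8, 28], [0, 0, 0.47, 0, 0, 8, 28], [0, 0, 0.47, 0, 0, 8, 28], [0, 0, 0.47, 0, 0, 8, 28], [0, 0, 0.47, 0, 0, 8, 28]])

```text
time_s: 8.45
tcp_pos: [0.6058, 0.0127, 0.1386]
eef_rot: [0.0, 0.17, 0.985, 0.0]
ft_force: [0.3, -0.7, 6.1]
gripper_width: 0.0305
grasp_force: 59.9
```

Run:
```python
from h import *
s=status.state();print(s["time_s"],s["joints"].round(3),s["tcp_pos"],s["ft_force"],s["ft_torque"],s["grasp_force"],s["gripper_width"])
a=[cam("side")["img"][175:255,270:370],cam("scene")["img"][185:265,282:382]]
cv2.imwrite("pics/g3.png",np.hstack([cv2.resize(i,(400,320),interpolation=cv2.INTER_CUBIC) for i in a]))
```

```text
8.45 [ 0.394  0.751 -0.779  1.721  0.636  0.94   0.587] [0.60576603 0.01274686 0.13857319] [ 0.33526781 -0.74299179  6.11474257] [-0.16133033  0.00793421  0.04305245] 59.90300416946411 0.030455429584403504
```

View pics/g3.png

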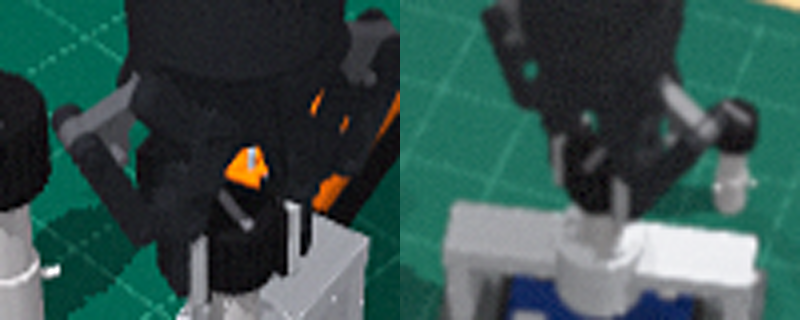

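The screw is following: 72° forward, the knob lower, the bar again "/" at (595,155), and a push of only 6 N. Continuing.

Call:
drive_tool(rows=[[0, 0, 0.47, 0, 0, 8, 28], [0, 0, 0.47, 0, 0, 8, 28], [0, 0, 0.47, 0, 0, 8, 28], [0, 0, 0.47, 0, 0, 8, 28], [0, 0, 0.47, 0, 0, 8, 28]])

```text
time_s: 9.05
tcp_pos: [0.6062, 0.0127, 0.1362]
eef_rot: [0.0, 0.495, 0.869, 0.001]
ft_force: [3.3, -0.5, 5.4]
gripper_width: 0.0305
grasp_force: 59.9
```

Call:
drive_tool(rows=[[0, 0, 0.47, 0, 0, 8, 28], [0, 0, 0.47, 0, 0, 8, 28], [0, 0, 0.47, 0, 0, 8, 28], [0, 0, 0.47, 0, 0, 8, 28], [0, 0, 0.47, 0, 0, 8, 28]])

```text
time_s: 9.55
tcp_pos: [0.6067, 0.0126, 0.134]
eef_rot: [0.0, 0.762, 0.647, 0.001]
ft_force: [6.2, -0.9, 3.7]
gripper_width: 0.0306
grasp_force: 59.8
```

Run:
```python
from h import *
s=status.state();print(s["time_s"],s["joints"].round(3),s["tcp_pos"],s["ft_force"],s["ft_torque"],s["grasp_force"],s["gripper_width"])
```

```text
9.55 [ 0.183  0.673 -0.442  1.734  0.375  0.816 -0.598] [0.60668213 0.01258094 0.13397975] [ 6.20646425 -0.86117856  3.69949299] [-0.28771645 -1.46330995  0.0260492 ] 59.83649432659149 0.03062714397488086
```

Call:
drive_tool(rows=[[0, 0.5, 0.47, 0, 0, 8, 28], [0, 0, 0.47, 0, 0, 8, 28], [0, 0, 0.47, 0, 0, 8, 28], [0, 0, 0.47, 0, 0, 8, 28], [0, 0, 0.47, 0, 0, 8, 28]])

```text
time_s: 10.05
tcp_pos: [0.6071, 0.0122, 0.1316]
eef_rot: [0.0, 0.938, 0.347, 0.001]
ft_force: [5.0, -3.4, 5.5]
gripper_width: 0.0307
grasp_force: 60.0
```

Call:
drive_tool(rows=[[0, 0, 0.47, 0, 0, 8, 28], [0, 0, 0.47, 0, 0, 8, 28], [0, 0, 0.47, 0, 0, 8, 28], [0, 0, 0.47, 0, 0, 8, 28], [0, 0, 0.47, 0, 0, 8, 28]])

```text
time_s: 10.55
tcp_pos: [0.6071, 0.0118, 0.1293]
eef_rot: [0.0, 1.0, 0.006, 0.001]
ft_force: [3.9, -4.5, 6.2]
gripper_width: 0.0306
grasp_force: 60.1
```

Run:
```python
from h import *
s=status.state();print(s["time_s"],s["joints"].round(3),s["tcp_pos"],s["ft_force"],s["ft_torque"],s["grasp_force"],s["gripper_width"])
```

```text
10.55 [-0.064  0.648 -0.077  1.75   0.07   0.745 -1.737] [0.60707309 0.0117632  0.12927219] [ 3.94409734 -4.54122444  6.18183454] [-1.27567659 -0.98940546  0.07640805] 60.10089039802551 0.030557620742194373
```

232° are done (z dropped 13.4 mm, matching the lead). Regripping: open, turn back 127°, close.

Call:
drive_tool(rows=[[0, 0, -0.4, 0, 0, 0, 60], [0, 0, 0, 0, 0, 0, 60], [0, 0, 0, 0, 0, 0, 60], [0, 0, 0, 0, 0, 0, 60], [0, 0, 0, 0, 0, -8.5, 60]])

```text
time_s: 11.05
tcp_pos: [0.6061, 0.0123, 0.1291]
eef_rot: [0.0, 0.997, 0.082, -0.0]
ft_force: [-0.5, -1.3, -0.1]
gripper_width: 0.0603
grasp_force: 0.0
```

Call:
drive_tool(rows=[[0, 0, 0, 0, 0, -8.5, 60], [0, 0, 0, 0, 0, -8.5, 60], [0, 0, 0, 0, 0, -8.5, 60], [0, 0, 0, 0, 0, -8.5, 60], [0, 0, 0, 0, 0, -8.5, 60]])

```text
time_s: 11.55
tcp_pos: [0.6061, 0.0121, 0.1292]
eef_rot: [-0.0, 0.898, 0.44, -0.0]
ft_force: [0.0, -0.6, -0.7]
gripper_width: 0.0597
grasp_force: 0.0
```

Call:
drive_tool(rows=[[0, 0, 0, 0, 0, -8.5, 60], [0, 0, 0, 0, 0, -8.5, 60], [0, 0, 0, 0, 0, -8.5, 60], [0, 0, 0, 0, 0, -8.5, 60], [0, 0, 0, 0, 0, -8.5, 60]])

```text
time_s: 12.05
tcp_pos: [0.6062, 0.0121, 0.1293]
eef_rot: [-0.0, 0.677, 0.736, 0.0]
ft_force: [-0.1, -0.8, 0.0]
gripper_width: 0.0602
grasp_force: 0.0
```

Call:
drive_tool(rows=[[0, 0, 0, 0, 0, -8.5, 60], [0, 0, 0, 0, 0, -8.5, 60], [0, 0, 0, 0, 0, -8.5, 60], [0, 0, 0, 0, 0, -8.5, 60], [0, 0, 0, 0, 0, 0, 60]])

```text
time_s: 12.55
tcp_pos: [0.6061, 0.0118, 0.1291]
eef_rot: [-0.0, 0.435, 0.901, 0.0]
ft_force: [-0.1, -0.9, 0.1]
gripper_width: 0.06
grasp_force: 0.0
```

Run:
```python
from h import *
s=status.state();print(s["time_s"],s["joints"].round(3),s["tcp_pos"],s["ft_force"],s["ft_torque"],s["grasp_force"],s["gripper_width"])
a=[cam("side")["img"][175:255,270:370],cam("scene")["img"][185:265,282:382]]
cv2.imwrite("pics/g4.png",np.hstack([cv2.resize(i,(400,320),interpolation=cv2.INTER_CUBIC) for i in a]))
print((q(s["eef_rot"]).T@(np.r_[.6063,.0125,s["tcp_pos"][2]]-s["tcp_pos"])*1000).round(1))
```

```text
12.55 [ 0.318  0.727 -0.651  1.729  0.55   0.877  0.098] [0.60608906 0.01181148 0.12906013] [-0.06660817 -0.91266852  0.12515757] [-0.04106273 -0.01949014 -0.00109833] 0.0 0.059966404444103685
[0.4 0.6 0. ]
```

View pics/g4.png

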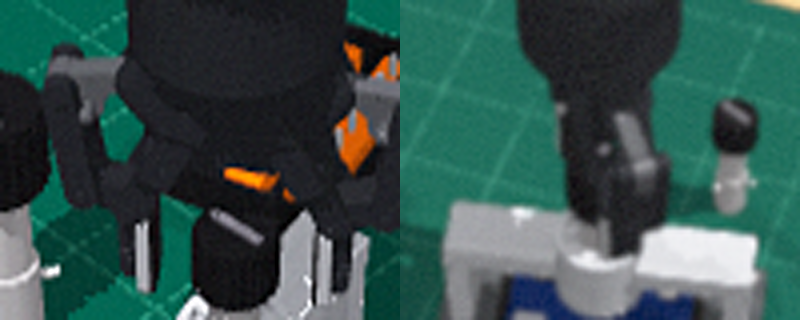

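The knob stayed down, with the bar at (237,226) nearly along x again. That fits 232° forward less the 65° back. Regrip and turn the remaining 128°.

Call:
drive_tool(rows=[[0.4, 0.6, 0, 0, 0, 0, 28], [0, 0, 0, 0, 0, 0, 28], [0, 0, 0, 0, 0, 0, 28], [0, 0, 0, 0, 0, 0, 28], [0, 0, 0, 0, 0, 0, 28]])

```text
time_s: 13.15
tcp_pos: [0.6065, 0.013, 0.1294]
eef_rot: [0.0, 0.436, 0.9, 0.0]
ft_force: [-0.9, -0.4, 3.2]
gripper_width: 0.0304
grasp_force: 59.0
```

Call:
drive_tool(rows=[[0, 0, 0.47, 0, 0, 8, 28], [0, 0, 0.47, 0, 0, 8, 28], [0, 0, 0.47, 0, 0, 8, 28], [0, 0, 0.47, 0, 0, 8, 28], [0, 0, 0.47, 0, 0, 8, 28]])

```text
time_s: 13.65
tcp_pos: [0.6067, 0.0127, 0.1271]
eef_rot: [0.0, 0.72, 0.694, 0.0]
ft_force: [0.3, 0.3, 1.9]
gripper_width: 0.0308
grasp_force: 59.0
```

Call:
drive_tool(rows=[[0, 0, 0.47, 0, 0, 8, 28], [0, 0, 0.47, 0, 0, 8, 28], [0, 0, 0.47, 0, 0, 8, 28], [0, 0, 0.47, 0, 0, 8, 28], [0, 0, 0.47, 0, 0, 8, 28]])

```text
time_s: 14.15
tcp_pos: [0.607, 0.0125, 0.1248]
eef_rot: [0.0, 0.914, 0.406, 0.001]
ft_force: [3.6, -0.8, 1.7]
gripper_width: 0.0309
grasp_force: 59.2
```

Call:
drive_tool(rows=[[0, 0, 0.47, 0, 0, 8, 28], [0, 0, 0.47, 0, 0, 8, 28], [0, 0, 0.47, 0, 0, 8, 28], [0, 0, 0.47, 0, 0, 8, 28], [0, 0, 0.47, 0, 0, 8, 28]])

```text
time_s: 14.65
tcp_pos: [0.6071, 0.0122, 0.1225]
eef_rot: [0.0, 0.998, 0.069, 0.001]
ft_force: [2.3, -3.2, 2.4]
gripper_width: 0.0302
grasp_force: 59.2
```

Call:
drive_tool(rows=[[0, 0, 0.47, 0, 0, 8, 28], [0, 0, 0, 0, 0, 0, 28], [0, 0, 0, 0, 0, 0, 28]])

```text
time_s: 14.95
tcp_pos: [0.607, 0.0126, 0.122]
eef_rot: [0.0, 1.0, 0.004, 0.001]
ft_force: [4.1, -3.2, 0.6]
gripper_width: 0.0303
grasp_force: 59.3
```

Run:
```python
from h import *
s=status.state();print(s["time_s"],s["joints"].round(3),s["tcp_pos"],s["ft_force"],s["ft_torque"],s["grasp_force"],s["gripper_width"])
a=[]
for n,(u,v) in(("side",(329,229)),("scene",(332,225))):
    c=cam(n);a.append(cv2.resize(c["img"][v-54:v+26,u-59:u+41],(400,320),interpolation=cv2.INTER_CUBIC))
cv2.imwrite("pics/g5.png",np.hstack(a))
```

```text
14.95 [-0.065  0.658 -0.079  1.753  0.073  0.732 -1.743] [0.60700497 0.01261596 0.1219655 ] [ 4.13681267 -3.2073539   0.62101058] [-7.19861508e-01 -1.10613125e+00  2.73647181e-05] 59.30367350578308 0.030342110419245425
```

View pics/g5.png

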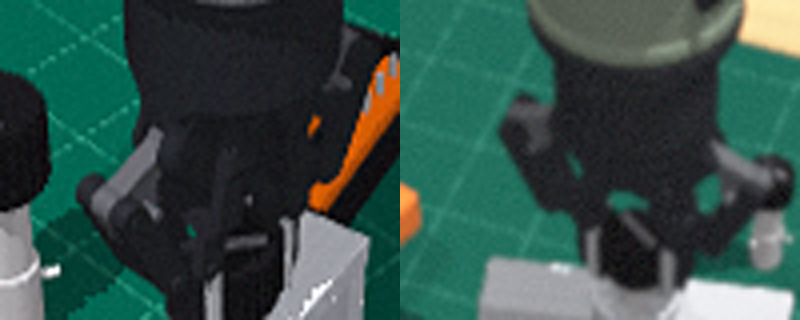

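The knob sits low in the boss with the fingers still gripping it. The bar is at (635,230) in the scene crop, back at its orientation from the drop, so one full turn is done. The hand went down 20.7 mm, which puts the knob about 31 mm above the boss. Handing in.

```bash
python3 -c "
from rig import job
print(job.hand_in())"
```

```text
the job is handed in; nothing more can be done
None
```

I turned the screw back about 65° until it dropped 6 mm, then one full turn forward with one regrip; it is handed in still gripped, knob about 31 mm above the boss (estimated from the hand's travel; hand-in returned no verdict).

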